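# Put the tall gel cassette up on the viewing stand

## Task

Draw the tall gel cassette up out of its leaning slot in the rack, leaving the two short ones in their slots, and lower it onto the ledge of the sloped viewing stand, letting go only once it stands on the ledge, so that it rests flat against the sloped face, square and centred. Then flip the stand's lamp switch all the way over. Do not knock over or push away the beaker, the mug or the bottles.

Things in the scene. Friction and masses are not known exactly. Their poses are not given: they have to be found in the camera images.
- rack: grey rack, base 200 x 130 mm, three slots. Origin: centre of underside; x across the slots, y along them. Slot floors at x = -65, 0, +65, z = 30 mm; slots 11 mm wide, leaning 25 deg from vertical, tops towards -x. Posts behind a cassette (its -x face) reach 90 mm up the pane, at its side edges; lips on its +x face 40 mm, end walls 45 mm. Pull along the cassette's z by 95 mm or more
- tall_cassette: the tall cassette, two glass panes with black strips along its edges, 150 mm tall, 100 mm wide, 8 mm thick, about 260 g; stands leaning in one of the rack's three slots. Origin: centre of its bottom edge face; z up along the pane (leaning 25 deg in the rack), y along its width, x normal to the pane
- short_cassette_a: a short cassette, two glass panes with black strips along its edges, 110 mm tall, 100 mm wide, 8 mm thick, about 190 g; stands leaning in one of the rack's three slots. Origin: centre of its bottom edge face; z up along the pane (leaning 25 deg in the rack), y along its width, x normal to the pane
- short_cassette_b: the other short cassette, two glass panes with black strips along its edges, 110 mm tall, 100 mm wide, 8 mm thick, about 190 g; stands leaning in one of the rack's three slots. Origin: centre of its bottom edge face; z up along the pane (leaning 25 deg in the rack), y along its width, x normal to the pane
- stand: white viewing stand, fixed. Origin: centre of its footprint on the table, z up; its base reaches from x = -105 to +65 mm and y = -75 to +165 mm. It carries the sloped face and, at its +y side, the lamp switch
- stand_face: sloped panel of the stand, 130 mm wide (y), 90 mm high (z), leaning 35 deg from vertical, top towards the stand's -x. Origin: where face meets ledge, mid-width, 34 mm above the table; z up the face, x out of it. Ledge 18 mm deep, with a lip 10 mm high at its outer edge. Seated, the tall cassette's origin is at x = 4, y = 0, z = 0 mm here, axes matching; its upper 60 mm stand free
- lamp_switch_tip (a point): tip of the black lamp lever, 80 mm long, on a grey block at the +y side of the stand (pivot at x = -55, y = 140 mm of the stand)
- lamp_switch (a joint): angle of the lamp lever, rad: 0 = off (leaning to the stand's -x), 1.0 = on (leaning to the stand's +x); stays where it is left
- beaker: glass beaker, 70 mm across, 85 mm high; origin centre of underside
- amber_bottle: amber bottle, 64 mm across, 130 mm high; origin centre of underside
- mug_beaker: white ceramic mug, 80 mm across, 100 mm high; origin centre of underside

How it is judged:
By the outcome, as a careful person would: the job done as asked, in the order asked, and still so for the second after the job is handed in, with the robot touching nothing.
It also fails if it takes over 56 s, if anything falls off the work surface, if the arm or the gripper's body presses on something with over 40 N, if the wrist force passes 120 N, or if a joint passes its speed limit or range.

## Robot

A 6-joint arm with a two-finger parallel gripper is mounted at the origin on the work surface. World frame = base frame: x ahead of the robot, y to its left, z up, the work surface at z = 0. Lengths are in m, angles in rad, forces in N, time in s.
With the tool pointing down it reaches from about 0.3 to 0.875 m from the base axis. Payload 4.2 kg.
Tool frame: the origin (TCP) lies midway between the tips of the shut fingers; the grasp point (between the pads) lies tcp_to_grasp behind it (tcp_to_grasp is the distance from the TCP to the grasp point, in m); x points along the fingers, y is the direction in which the jaws open and shut, and the axes are right-handed (so a half turn about x gives the same grasp; the last joint's range is limited). The gripper opens to 85 mm and grips with 20 to 120 N. Pads are 22 mm wide; open, the fingers measure 114 mm over their backs; the gripper's body (76 mm by 85 mm) begins 54 mm behind the grasp point. The pads swing forward as they close: fully open they stand 13 mm farther back than shut.
Start: joints at [1.169, 0.32, 1.565, -0, 1.257, -0.02], TCP at [0.214, 0.534, 0.231] pointing down, gripper open.
Joint ranges: [-3.11, 3.11], [-0.84, 2.01], [0.21, 2.61], [-1.34, 4.49], [0.05, 2.63], [-2.56, 2.56]. Speed limits (rad/s): [2.57, 2.57, 3.14, 3.14, 3.14, 3.14].

## Interface

Orientations are given as a 3x3 rotation matrix whose columns are the frame's x, y, z axes.
In Python, from bench import * gives the robot as it stands.
- The arm moves only by the tool step_arm, never from a script. Its argument "moves" is a list of rows, each a list of 7 numbers: the turn, a rotation vector about the tool's x, y, z in rad, then the shift along the tool's x, y, z in cm, then the opening, from 0 (shut) to 1 (fully open). A call has 1 to 10 rows; each row is the pose to reach, as a shift and turn from the pose measured when the call began, along the tool's axes at that moment; what a row does not reach only later rows make up. A row lasts 1/8 s, in which the tool goes at most 62.5 mm and 10.7 degrees, less where a joint would pass 70% of its speed; a pose out of reach is approached as far as the arm can. A call with a gripper value outside its range is refused whole. The fingers move at their own pace and stop on an object; "force" is the grip in N (left out, the last holds). Time passes only in rows, so rows that repeat a pose let the fingers close. It gives the time, the measured TCP pose, the force and the opening at its end, in the units of the state.
- get_state(): the state, without advancing time (a new reading comes with each control period).
- grab_frame(name): name is "side" or "top"; returns the picture (420x560x3 uint8, blue, green, red); there is no depth.
- camera_model(name): a dict with "intrinsics" (3x3 intrinsics, pixels), "R" (3x3) and "t" (3): a world point X has camera coordinates R X + t. Camera axes: x right, y down, z forward; pixel columns grow to the right and rows downward; lengths in m; the calibration is good to about 2 mm. A picture is of the moment at which its call begins. camera_model takes no time and is no camera call.
- close_job(): hands the job in, once; it reports no verdict.
The state is a dict: "time_s": time; "joint_pos": joint angles; "dq": joint speeds; "joint_torque": joint torques, N m; "tool_pos": TCP position; "tool_rot": TCP orientation; "contact_force": force on the tool from outside, world axes, zero at the start; "moment": the same for the moment, N m; "grip_width": finger opening in m.
Only numpy, scipy, OpenCV 4.12 (cv2) and the standard library are available. Lean on these libraries where they do the work, as an engineer would, in place of code of your own. Each camera call takes 0.05 s, during which the arm holds its last target. There are 200 camera calls.

## Working session

There is one attempt and no reset: what is moved stays moved. The work goes in short steps, Python scripts to look and compute and a tool call to move; the robot and the scene stay as the last step left them, time stands still between calls to the robot, and variables do not carry over. Pictures are saved under pics/ and viewed, about 8 in all and at most 12, crops included, and the job is handed in when it is done.

Besides the shell and the picture viewer there is one more tool, called as a command line: name --pt "numbers of a row" for each row, then --argument value for the rest. step_arm: Moves the arm, as the interface text tells. Its arguments: {"type":"object","properties":{"moves":{"type":"array"},"force":{"type":"number"}},"required":["moves"]}

```bash
ls; mkdir -p pics; python3 - <<'E'
from bench import *
import cv2
s=get_state();print(s)
for n in("side","top"):
    cv2.imwrite(f"pics/{n}0.png",grab_frame(n));c=camera_model(n);print(n,c, -c["R"].T@c["t"])
E
```

```text
pics
{'time_s': 0.0, 'joint_pos': array([ 1.16901870e+00,  3.20308581e-01,  1.56566078e+00,  1.23834342e-05,
        1.25738752e+00, -1.99968266e-02]), 'dq': array([-6.80127508e-04,  7.98199678e-04,  1.81097640e-05,  1.42294593e-04,
       -2.18162257e-03,  5.85484157e-04]), 'joint_torque': array([-5.33343773e-04, -4.15514696e+01, -2.34165108e+01,  3.49973618e-05,
        7.87510973e-03, -2.63960880e-07]), 'tool_pos': array([0.21404235, 0.53317643, 0.23047976]), 'tool_rot': array([[-7.00748964e-04,  3.72576584e-01,  9.28001184e-01],
       [-1.61912305e-03,  9.27999773e-01, -3.72577240e-01],
       [-9.99998444e-01, -1.76363122e-03, -4.70475441e-05]]), 'contact_force': array([-0.35242176, -0.19171536,  0.29520585]), 'moment': array([0.06171083, 0.02346487, 0.00044759]), 'grip_width': 0.08523860332370041}
side {'intrinsics': array([[446.90579161,   0.        , 274.7334323 ],
       [  0.        , 446.90579161, 209.73576053],
       [  0.        ,   0.        ,   1.        ]]), 'R': array([[ 0.92981551, -0.36784087, -0.01167073],
       [-0.28230252, -0.69253202, -0.66385592],
       [ 0.23611098,  0.62055821, -0.74776942]]), 't': array([-0.53783961,  0.19468186,  1.19188224])} [ 0.27363431 -0.80264828  1.01421682]
top {'intrinsics': array([[543.31676515,   0.        , 280.87307287],
       [  0.        , 543.31676515, 204.9328472 ],
       [  0.        ,   0.        ,   1.        ]]), 'R': array([[ 0.02437236, -0.99962209,  0.012715  ],
       [-0.99658474, -0.02529815, -0.07860567],
       [ 0.07889763, -0.01075577, -0.9968247 ]]), 't': array([-0.0372471 ,  0.57052095,  1.49399337])} [ 0.45160774 -0.00673084  1.53456926]
```

```bash
python3 - <<'E'
import cv2
for n in("side","top"):
    cv2.imwrite(f"pics/{n}0b.png",cv2.resize(cv2.imread(f"pics/{n}0.png"),(800,600),interpolation=cv2.INTER_CUBIC))
E
```

```text
(no output)
```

View pics/top0b.png

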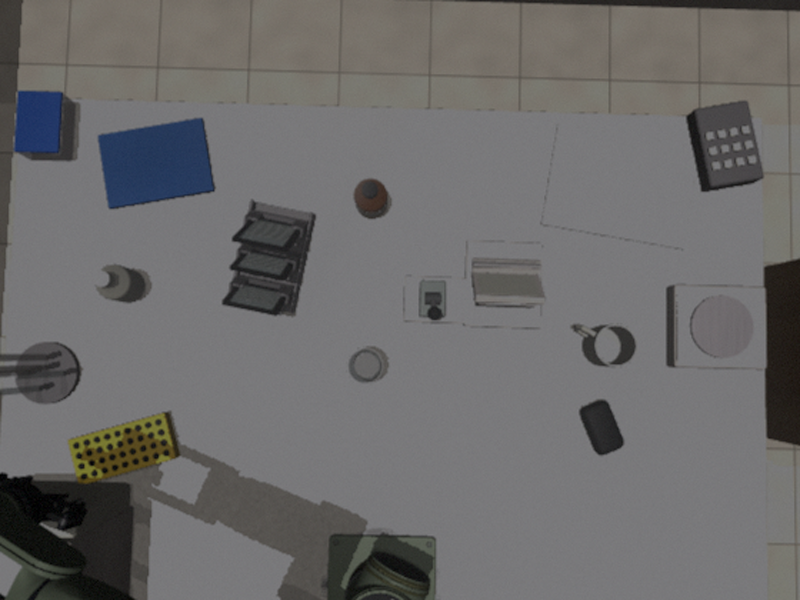

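View pics/side0b.png

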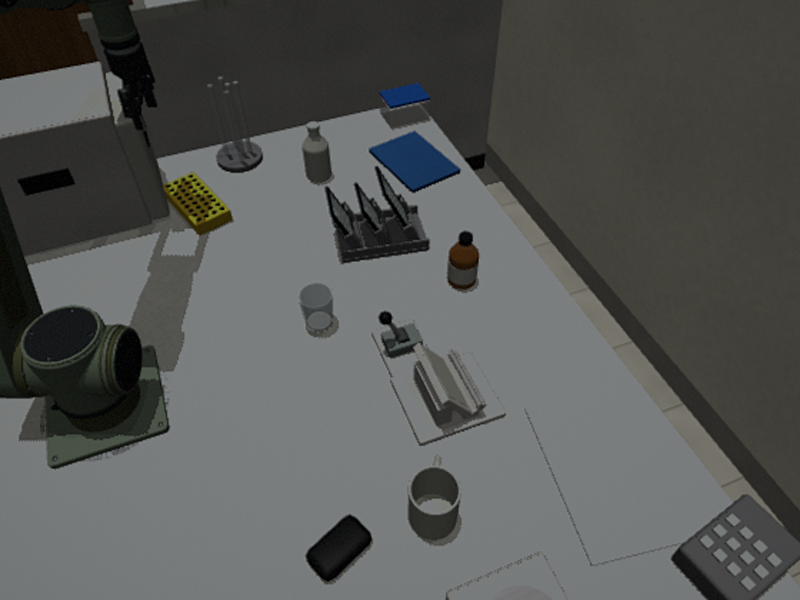

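The top view shows the rack at (270,260), with its slots stacked along image-vertical (world x). The stand is at (505,285), the lever tip at (435,312), the beaker at (367,363), the amber bottle at (370,197) and the mug at (608,345), all in 800x600 pixels. In the side view the cassettes lean towards world -x, and the farthest one looks tallest. Next I'll take enlarged crops.

```bash
python3 - <<'E'
import cv2,numpy as np
def crop(n,x,y,w,h,s):
    im=cv2.imread(f"pics/{n}0.png")[y:y+h,x:x+w]
    im=cv2.resize(im,None,fx=s,fy=s,interpolation=cv2.INTER_CUBIC)
    im=np.clip(255*(im/255.)**.6*1.1,0,255).astype(np.uint8)
    for k in range(0,w,10):
        cv2.line(im,(k*s,0),(k*s,5 if (x+k)%50 else 14),(0,0,255),1)
        if (x+k)%20==0: cv2.putText(im,str(x+k),(k*s,24),0,.4,(0,0,255),1)
    for k in range(0,h,10):
        cv2.line(im,(0,k*s),(8,k*s),(0,0,255),1)
        if (y+k)%20==0: cv2.putText(im,str(y+k),(9,k*s+4),0,.4,(0,0,255),1)
    return im
def pair(a,b,f):
    h=max(a.shape[0],b.shape[0]);o=np.zeros((h,a.shape[1]+b.shape[1],3),np.uint8)
    o[:a.shape[0],:a.shape[1]]=a;o[:b.shape[0],a.shape[1]:]=b;cv2.imwrite(f,o);print(o.shape)
pair(crop("top",150,130,80,100,5),crop("side",220,110,80,80,5),"pics/rack0.png")
pair(crop("top",280,160,110,75,4),crop("side",250,210,90,100,4),"pics/stand0.png")
E
```

```text
(500, 800, 3)
(400, 800, 3)
```

View pics/rack0.png

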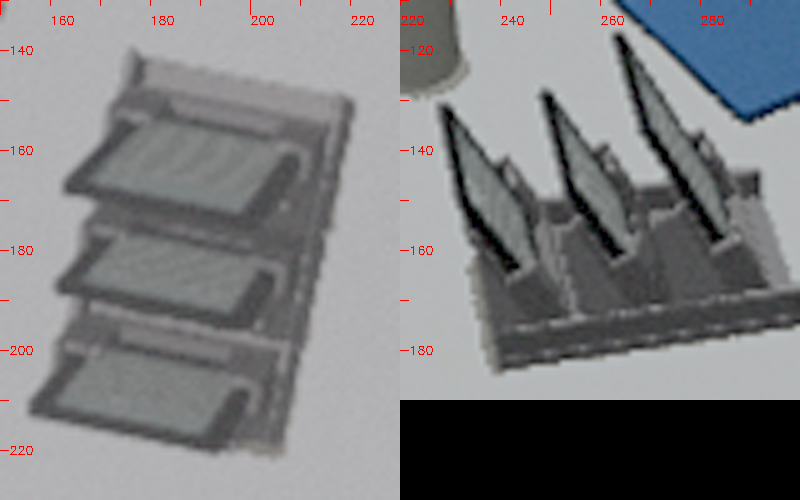

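View pics/stand0.png

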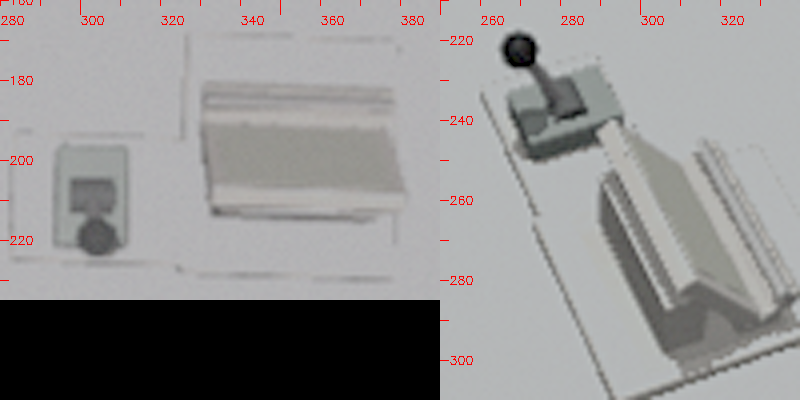

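The far (+x) cassette is the tall one. Its top-edge corners in the top view are about (163,168) and (198.6,173.6), and its highest point in the side view is about (263.5,137). The stand's lip runs from (330.5,180.5) to (378.5,182), and the lever ball is at (301,219) in the top view and (269.5,222.5) in the side view.

```bash
cat > h.py <<'E'
from bench import *
import numpy as np, cv2
C={n:camera_model(n) for n in("side","top")}
def ray(n,p):
    c=C[n];d=c["R"].T@np.linalg.solve(c["intrinsics"],[p[0],p[1],1.]);return -c["R"].T@c["t"],d
def onz(n,p,z):
    o,d=ray(n,p);return o+d*(z-o[2])/d[2]
def proj(n,X):
    c=C[n];q=c["intrinsics"]@(c["R"]@np.asarray(X)+c["t"]);return q[:2]/q[2]
def tri(pt,ps):
    a,u=ray("top",pt);b,v=ray("side",ps)
    s=np.linalg.lstsq(np.c_[u,-v],b-a,rcond=None)[0];p,q=a+u*s[0],b+v*s[1]
    return (p+q)/2,np.linalg.norm(p-q)
E
python3 - <<'E'
from h import *
np.set_printoptions(precision=4,suppress=True)
def pr(n,a,b,z):
    A,B=onz("top",a,z),onz("top",b,z);d=A-B
    print(n,"mid",(A+B)/2,"len",np.hypot(*d[:2]),"yaw",np.degrees(np.arctan2(-d[0],d[1])),"side px",proj("side",A),proj("side",B))
c=np.cos(np.radians(25))
pr("tall",(163,168),(198.6,173.6),.030+.150*c)
pr("mid",(161.5,188),(199,195.6),.030+.110*c)
pr("low",(156.2,212.4),(194.4,220.4),.030+.110*c)
pr("lip",(330.5,180.5),(378.5,182),.034+.01*.82)
pr("facetop",(333,213),(381,211),.1077)
pr("facetop2",(332.5,207),(381,208.5),.1077)
pr("plateR",(381,168),(379,229),.003)
pr("plateL",(282,193),(282,226),.003)
print("ball",tri((301,219),(269.5,222.5)))
for n,t,s in[("beaker",(257,255),(222,220)),("amber",(259.5,133),(324,168)),("mug",(425,242),(304,345))]:
    print(n,onz("top",t,.08))
# rack corner
print("rack c",tri((204,221),(240,180)), onz("side",(240,184),0))
# tri facetop right/left corner
print("face TL",tri((331.5,206),(290,241)),"face TR",tri((380,208),(313,280)))
E
```

```text
tall mid [0.6402 0.2341 0.1659] len 0.09130055505058537 yaw -7.5127386827480995 side px [261.3621 116.3062] [268.2031 134.2943]
mid mid [0.5903 0.2398 0.1297] len 0.09926534063267904 yaw -10.036244610930414 side px [246.7617 127.5153] [251.9953 147.5874]
low mid [0.5262 0.2501 0.1297] len 0.10089116550320454 yaw -10.398473985668135 side px [226.5032 130.324 ] [230.6547 151.033 ]
lip mid [ 0.6407 -0.2251  0.0422] len 0.13320848307328192 yaw -0.3128745794687519 side px [317.4764 244.9096] [339.7116 284.0371]
facetop mid [ 0.551  -0.2233  0.1077] len 0.12696593251411645 yaw 3.8298628968773025 side px [285.7317 240.9161] [309.3959 278.9849]
facetop2 mid [ 0.5622 -0.2225  0.1077] len 0.12820575938724416 yaw -0.32325575350494207 side px [291.1948 238.6176] [311.9115 278.0793]
plateR mid [ 0.5987 -0.304   0.003 ] len 0.1739716470812673 yaw -91.30043782164977 side px [356.3595 290.9213] [294.2329 312.1639]
plateL mid [ 0.5601 -0.0268  0.003 ] len 0.09348959018580168 yaw -88.61265875768466 side px [286.8719 223.0139] [257.3558 232.912 ]
ball (array([ 0.5316, -0.0771,  0.0957]), np.float64(0.004527116940722224))
beaker [0.4313 0.0379 0.08  ]
amber [0.7609 0.0403 0.08  ]
mug [ 0.4769 -0.4111  0.08  ]
rack c (array([0.5276, 0.1892, 0.0131]), np.float64(0.012672089961287379)) [0.5314 0.1835 0.    ]
face TL (array([ 0.5634, -0.1562,  0.0953]), np.float64(0.005662780763368032)) face TR (array([ 0.5646, -0.2862,  0.097 ]), np.float64(0.0014990262259479351))
```

```bash
python3 - <<'E'
from h import *
import bench
np.set_printoptions(precision=4,suppress=True)
print([k for k in dir(bench) if not k.startswith('_')], globals().get('tcp_to_grasp'))
print("front top edge L",tri((331.5,207),(297,240)),"R",tri((380.5,208),(318.5,279)))
s,c=np.sin(np.radians(35)),np.cos(np.radians(35))
for ox in(.614,.621,.628):
  for y in(-.160,-.290):
    f=lambda x,z:np.array([ox+c*x-s*z,y,.034+s*x+c*z])
    print(ox,y,{k:(proj("top",f(*k)).round(1),proj("side",f(*k)).round(1)) for k in[(0,0),(0,.09),(.018,0),(.018,.01),(.021,.01)]})
E
```

```text
['MotionError', 'camera_model', 'close_job', 'get_state', 'grab_frame', 'tcp_to_grasp'] 0.0187
front top edge L (array([ 0.5705, -0.1592,  0.0974]), np.float64(0.015140641190999338)) R (array([ 0.5705, -0.2891,  0.1006]), np.float64(0.01444083015451499))
0.614 -0.16 {(0, 0): (array([330.6, 190.5]), array([308.5, 250.1])), (0, 0.09): (array([333.1, 207.1]), array([291.4, 239.1])), (0.018, 0): (array([331. , 184.8]), array([313.6, 246.2])), (0.018, 0.01): (array([331.3, 186.6]), array([311.8, 245. ])), (0.021, 0.01): (array([331.4, 185.6]), array([312.7, 244.3]))}
0.614 -0.29 {(0, 0): (array([377.2, 191.7]), array([329.8, 288.6])), (0, 0.09): (array([382.3, 208.3]), array([312.7, 279.1])), (0.018, 0): (array([378., 186.]), array([335.4, 284.5])), (0.018, 0.01): (array([378.5, 187.8]), array([333.6, 283.5])), (0.021, 0.01): (array([378.7, 186.8]), array([334.5, 282.8]))}
0.621 -0.16 {(0, 0): (array([330.6, 188. ]), array([310.8, 249.4])), (0, 0.09): (array([333.2, 204.4]), array([293.9, 238.3])), (0.018, 0): (array([331.1, 182.3]), array([316. , 245.4])), (0.018, 0.01): (array([331.4, 1
[... 334 characters left out ...]
, 282.6])), (0.021, 0.01): (array([378.7, 184.3]), array([337.1, 281.9]))}
0.628 -0.16 {(0, 0): (array([330.6, 185.5]), array([313.2, 248.6])), (0, 0.09): (array([333.2, 201.8]), array([296.4, 237.5])), (0.018, 0): (array([331.1, 179.8]), array([318.3, 244.6])), (0.018, 0.01): (array([331.4, 181.5]), array([316.6, 243.4])), (0.021, 0.01): (array([331.5, 180.5]), array([317.4, 242.8]))}
0.628 -0.29 {(0, 0): (array([377.3, 186.7]), array([334.7, 286.8])), (0, 0.09): (array([382.4, 203. ]), array([318.1, 277.3])), (0.018, 0): (array([378., 181.]), array([340.3, 282.7])), (0.018, 0.01): (array([378.6, 182.7]), array([338.6, 281.7])), (0.021, 0.01): (array([378.7, 181.8]), array([339.6, 281. ]))}
```

```bash
python3 - <<'E'
from h import *
def crop(n,x,y,w,h,s):
    im=cv2.imread(f"pics/{n}0.png")[y:y+h,x:x+w].astype(float)
    lo,hi=np.percentile(im,3),np.percentile(im,99.5)
    im=(np.clip((im-lo)/(hi-lo),0,1)*255).astype(np.uint8)
    im=cv2.resize(im,None,fx=s,fy=s,interpolation=cv2.INTER_CUBIC)
    for k in range(0,w,10):cv2.putText(im,str(x+k),(k*s,10),0,.35,(0,0,255),1)
    for k in range(10,h,10):cv2.putText(im,str(y+k)+"-",(0,k*s+4),0,.35,(0,0,255),1)
    return im
a=crop("top",325,173,62,46,6);b=crop("side",280,232,65,72,6)
o=np.zeros((432,a.shape[1]+b.shape[1],3),np.uint8);o[:a.shape[0],:a.shape[1]]=a;o[:,a.shape[1]:]=b
cv2.imwrite("pics/stand1.png",o);print(o.shape)
E
```

```text
(432, 762, 3)
```

View pics/stand1.png

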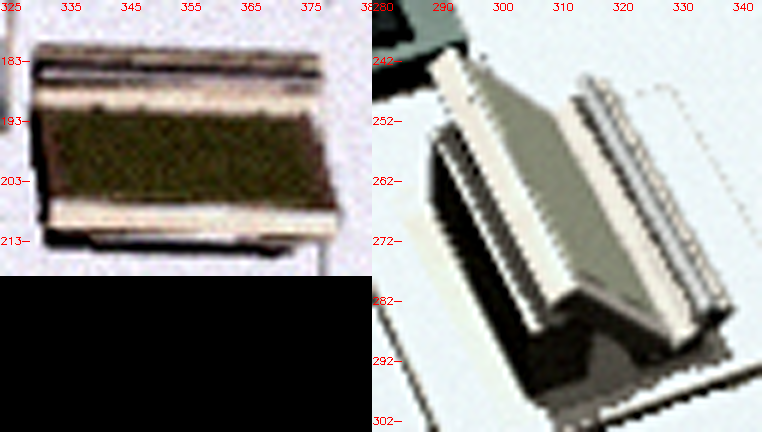

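The crop shows the lip at rows 181-186, the white ledge at 187-191.5, the grey face at 191.5-207 and the panel's top edge at 207-212. The side-view ledge/face line runs from (310,250) to (328,285). Both views agree with a face origin near x=0.615, y=-0.222, z=0.034 and yaw about 0. Next is the grasp approach.

```bash
cat >> h.py <<'E'
from scipy.spatial.transform import Rotation as Ro
np.set_printoptions(precision=4,suppress=True)
def frame(yaw,lean):  # cassette axes as columns, degrees
    return (Ro.from_euler("z",yaw,degrees=True)*Ro.from_euler("y",-lean,degrees=True)).as_matrix()
def toolR(F): return np.c_[-F[:,2],F[:,0],-F[:,1]]
def go(p,R,st=None):
    st=st or get_state();T=st["tool_rot"]
    r=Ro.from_matrix(T.T@R).as_rotvec();d=T.T@(np.asarray(p)-st["tool_pos"])*100
    print("turn",r.round(3),np.degrees(np.linalg.norm(r)).round(1),"deg; shift cm",d.round(2))
PB=np.array([.7035,.220,.030]);FR=frame(-10,25)
E
python3 - <<'E'
from h import *
print(proj("side",PB+FR@[0,-.05,.15]),proj("top",PB+FR@[-.004,-.05,.15]),proj("top",PB+FR@[-.004,.05,.15]))
p=PB+FR@[0,0,.21];print(p);go(p,toolR(FR))
E
```

```text
[268.4717 135.8441] [201.1599 175.8824] [162.5367 168.0847]
[0.6161 0.2354 0.2203]
turn [ 1.341 -0.296  0.367] 81.4 deg; shift cm [  1.05 -12.66  48.4 ]
```

step_arm --pt "0 0 0 -3 0 0 0.6" --pt "0 0 0 -6 0 0 0.35" --pt "0.15 -0.03 0.04 -6 -1.4 5.4 0.35" --pt "0.3 -0.065 0.08 -6 -2.8 10.8 0.35" --pt "0.45 -0.1 0.12 -6 -4.2 16.2 0.35" --pt "0.6 -0.13 0.165 -6 -5.6 21.6 0.35" --pt "0.75 -0.165 0.205 -6 -7 27 0.35" --pt "0.9 -0.2 0.245 -6 -8.4 32.4 0.35" --pt "1.05 -0.23 0.29 -6 -9.8 37.8 0.35" --pt "1.2 -0.265 0.33 -6 -11.2 43.2 0.35"

```text
time_s: 1.35
tool_pos: [0.5743, 0.2668, 0.2904]
tool_rot: [[0.386, 0.922, -0.038], [-0.04, -0.025, -0.999], [-0.922, 0.387, 0.027]]
contact_force: [1.1, 1.3, -0.2]
grip_width: 0.0303
```

```bash
python3 - <<'E'
from h import *
s=get_state();print(s["joint_pos"])
go(PB+FR@[0,0,.21],toolR(FR),s)
E
```

```text
[ 0.5327  0.2299  1.604  -0.2772  0.9994  0.68  ]
turn [ 0.135 -0.03   0.037] 8.2 deg; shift cm [8.2  1.23 2.79]
```

step_arm --pt "0.135 -0.03 0.037 4 1.23 2.8 0.35" --pt "0.135 -0.03 0.037 8.2 1.23 2.8 0.35" --pt "0.135 -0.03 0.037 8.2 1.23 2.8 0.35" --pt "0.135 -0.03 0.037 8.2 1.23 2.8 0.35"

```text
time_s: 1.85
tool_pos: [0.6164, 0.2358, 0.2215]
tool_rot: [[0.417, 0.892, -0.173], [-0.072, -0.157, -0.985], [-0.906, 0.424, -0.001]]
contact_force: [-0.1, 0.5, 0.5]
grip_width: 0.03
```

```bash
python3 - <<'E'
from h import *
s=get_state();print(s["joint_pos"],s["tool_pos"]);go(PB+FR@[0,0,.1093],toolR(FR),s)
def crop(n,x,y,w,h,k):
    im=grab_frame(n);cv2.imwrite(f"pics/{n}1.png",im)
    im=cv2.convertScaleAbs(im[y:y+h,x:x+w],alpha=1.6);return cv2.resize(im,None,fx=k,fy=k,interpolation=cv2.INTER_CUBIC)
a=crop("top",150,110,80,115,5);b=crop("side",215,75,80,115,5)
cv2.imwrite("pics/pre.png",np.hstack([a,b]))
print(proj("top",s["tool_pos"]),proj("side",s["tool_pos"]))
E
```

```text
[ 0.4705  0.3067  1.6882 -0.3541  0.8204  0.8446] [0.6164 0.2358 0.2215]
turn [ 0.    -0.001 -0.001] 0.1 deg; shift cm [10.17 -0.08  0.06]
[175.7849 177.2806] [256.4066 111.5007]
```

View pics/pre.png

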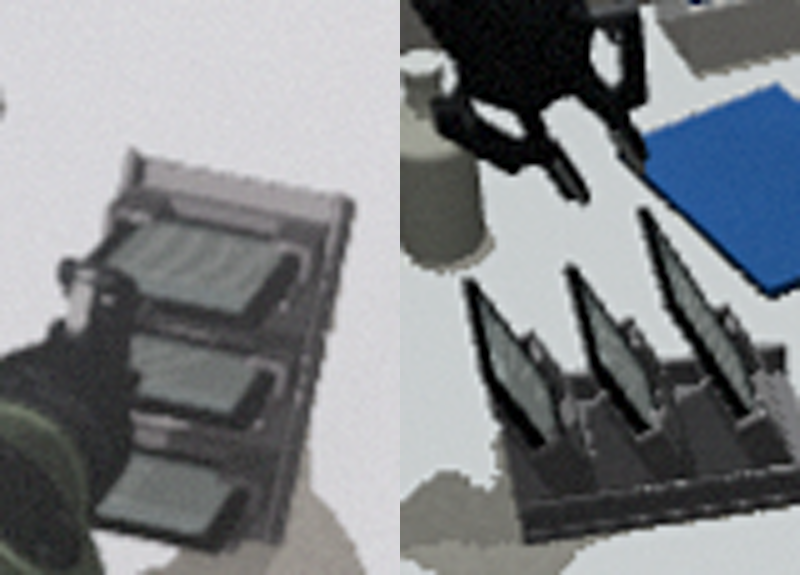

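The fingertips straddle the pane line: side tips are at (251,115) and (263,107), and the tall cassette's top corner is at (264,117), about 2 px to +x of my prediction. I'll descend with a 2 mm shift that way.

step_arm --pt "0 0 0 3 0.15 0 0.42" --pt "0 0 0 6 0.15 0 0.42" --pt "0 0 0 8 0.15 0 0.42" --pt "0 0 0 9.2 0.15 0 0.42" --pt "0 0 0 10.1 0.15 0 0.42" --pt "0 0 0 10.1 0.15 0 0.42"

```text
time_s: 2.7
tool_pos: [0.6602, 0.2288, 0.1317]
tool_rot: [[0.419, 0.892, -0.172], [-0.071, -0.157, -0.985], [-0.905, 0.425, -0.002]]
contact_force: [-0.5, 0.4, 0.4]
grip_width: 0.0356
```

step_arm --pt "0 0 0 0 0 0 0.25" --pt "0 0 0 0 0 0 0.18" --pt "0 0 0 0 0 0 0.13" --force 20

```text
time_s: 3.08
tool_pos: [0.6601, 0.2289, 0.132]
tool_rot: [[0.419, 0.892, -0.172], [-0.071, -0.157, -0.985], [-0.905, 0.425, -0.002]]
contact_force: [-1.0, 0.4, 0.6]
grip_width: 0.0107
```

step_arm --pt "0 0 0 0 0 0 0.05" --pt "0 0 0 0 0 0 0" --pt "0 0 0 0 0 0 0" --force 50

```text
time_s: 3.45
tool_pos: [0.6595, 0.2288, 0.1319]
tool_rot: [[0.418, 0.892, -0.173], [-0.072, -0.157, -0.985], [-0.906, 0.424, -0.002]]
contact_force: [-4.0, 1.4, 1.0]
grip_width: 0.0075
```

step_arm --pt "0 0 0 -0.8 0 0 0" --pt "0 0 0 -2 0 0 0" --pt "0 0 0 -3.5 0 0 0" --pt "0 0 0 -5 0 0 0" --pt "0 0 0 -7 0 0 0" --pt "0 0 0 -9 0 0 0" --pt "0 0 0 -11 0 0 0" --pt "0 0 0 -13 0 0 0" --pt "0 0 0 -13 0 0 0" --pt "0 0 0 -13 0 0 0"

```text
time_s: 4.7
tool_pos: [0.6048, 0.238, 0.2493]
tool_rot: [[0.417, 0.892, -0.173], [-0.072, -0.157, -0.985], [-0.906, 0.424, -0.002]]
contact_force: [0.4, 0.5, -2.7]
grip_width: 0.0075
```

```bash
python3 - <<'E'
from h import *
s=get_state();print(s["joint_pos"],s["tool_pos"],s["grip_width"])
O=np.array([.615,-.222,.034]);F=frame(-.3,35)
# carry: tcp 109.3 above bottom; hover 100mm above seat along face, at x=8 (4mm off)
g=O+F@[.006,0,.109+.07];print(g);go(g,toolR(F),s)
for n in("side","top"):cv2.imwrite(f"pics/{n}2.png",grab_frame(n))
a=cv2.imread("pics/side2.png")[40:200,180:340];b=cv2.imread("pics/top2.png")[110:270,100:260]
cv2.imwrite("pics/pull.png",cv2.resize(cv2.convertScaleAbs(np.hstack([b,a]),alpha=1.6),None,fx=2.5,fy=2.5,interpolation=cv2.INTER_CUBIC))
E
```

```text
[ 0.4836  0.2716  1.6652 -0.3412  0.8787  0.8331] [0.6048 0.238  0.2493] 0.007456769495786886
[ 0.5172 -0.2215  0.1841]
turn [-0.147  0.083  0.173] 13.8 deg; shift cm [ 5.55 -3.36 46.78]
```

View pics/pull.png

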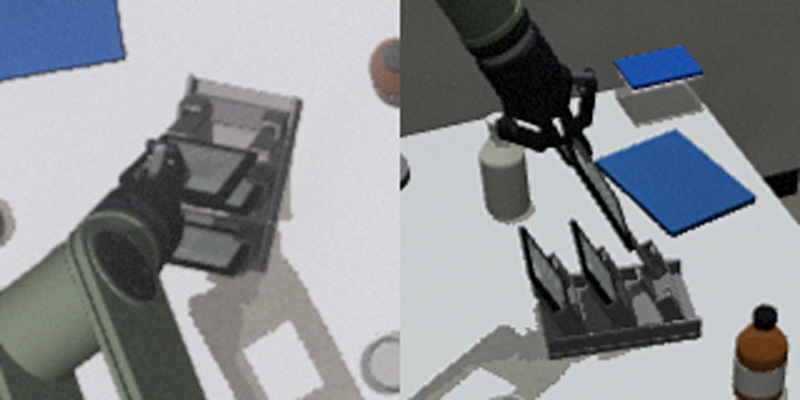

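The tall cassette is free of the rack and the two short ones are still in place. Now I'll carry it high towards the stand.

step_arm --pt "0 0 0 -2.2 1 2 0" --pt "0 0 0 -4.4 2 6 0" --pt "-0.02 0.01 0.025 -4.2 2 11 0" --pt "-0.04 0.02 0.05 -3.7 1.5 16.5 0" --pt "-0.06 0.035 0.07 -3.0 1 22 0" --pt "-0.08 0.047 0.1 -2.2 0.3 27.5 0" --pt "-0.1 0.06 0.12 -1.4 -0.2 33 0" --pt "-0.12 0.07 0.14 -0.6 -0.6 38 0" --pt "-0.14 0.08 0.165 0.2 -1 43 0" --pt "-0.147 0.083 0.173 1 -1.26 46.8 0"

```text
time_s: 6.05
tool_pos: [0.5159, -0.2237, 0.2328]
tool_rot: [[0.572, 0.82, -0.005], [-0.004, -0.003, -1.0], [-0.82, 0.572, 0.001]]
contact_force: [0.2, 0.8, -2.5]
grip_width: 0.0072
```

step_arm --pt "0 0 0 0 0 0 0" --pt "0 0 0 0 0 0 0"

```text
time_s: 6.3
tool_pos: [0.5154, -0.2238, 0.2319]
tool_rot: [[0.571, 0.821, -0.006], [-0.003, -0.004, -1.0], [-0.821, 0.571, 0.0]]
contact_force: [0.4, 1.2, -2.4]
grip_width: 0.0071
```

```bash
python3 - <<'E'
from h import *
s=get_state();print(s["time_s"],s["joint_pos"],s["tool_pos"],s["grip_width"])
O=np.array([.615,-.222,.034]);F=frame(-.3,35)
go(O+F@[.007,0,.109+.06],toolR(F),s)
for n in("side","top"):cv2.imwrite(f"pics/{n}3.png",grab_frame(n))
a=cv2.imread("pics/side3.png")[140:300,200:360];b=cv2.imread("pics/top3.png")[120:280,260:420]
cv2.imwrite("pics/hov.png",cv2.resize(cv2.convertScaleAbs(np.hstack([b,a]),alpha=1.6),None,fx=2.5,fy=2.5,interpolation=cv2.INTER_CUBIC))
T=s["tool_rot"];Fc=np.c_[T[:,1],-T[:,2],-T[:,0]]
for q in[(0,.05,0),(0,-.05,0),(0,.05,.15),(0,-.05,.15)]:
    X=s["tool_pos"]+Fc@(np.array(q)-[0,0,.109]);print(q,X,proj("top",X)-[260,120],proj("side",X)-[200,140])
E
```

```text
6.3 [-0.617   0.0955  2.0156  0.6144  0.6038 -1.0488] [ 0.5154 -0.2238  0.2319] 0.0071447471229627284
turn [-0.     0.     0.004] 0.2 deg; shift cm [ 5.03 -2.47 -0.23]
(0, 0.05, 0) [ 0.5778 -0.1742  0.1423] [80.1632 80.2294] [99.5432 92.8784]
(0, -0.05, 0) [ 0.5773 -0.2741  0.1424] [118.8928  81.4273] [116.4239 123.7355]
(0, 0.05, 0.15) [ 0.4923 -0.1736  0.2655] [ 85.7702 112.0859] [66.0954 69.6015]
(0, -0.05, 0.15) [ 0.4917 -0.2736  0.2656] [128.4433 113.3808] [ 82.7739 102.5959]
```

View pics/hov.png

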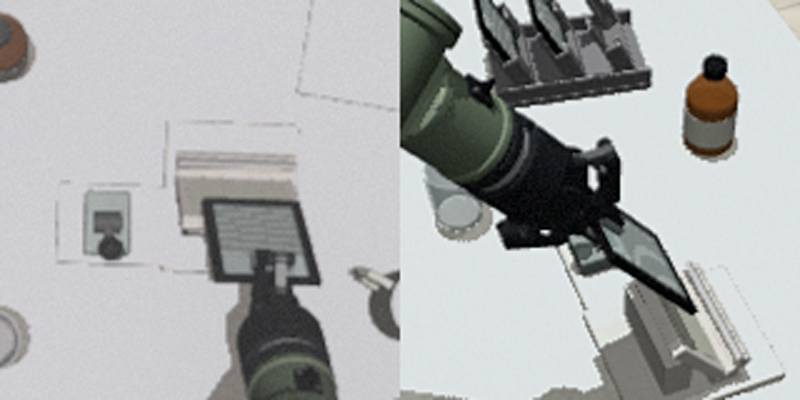

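The cassette hovers above the stand with its bottom corners at about top px (342,200) and (380,201). That is about 1.5 px to -y of the tool centre. I'll measure both subpixel to centre it.

```bash
python3 - <<'E'
from h import *
a=cv2.imread("pics/top0.png",0);b=cv2.imread("pics/top3.png",0)
for r in(182,184,188,196,200,204,209):print("st",r,a[r,324:338],a[r,370:388])
for r in(203,206,210,215,220,226):print("ca",r,b[r,336:350],b[r,374:392])
for c in (350,360,370):print("col",c,b[194:206,c])
E
```

```text
st 182 [121 108 111 117 121 120 102  96  97  97  98  99 100  99] [ 99 100  99 101  97  98  98 100 113 120 121 121 119 120 121 120 120 121]
st 184 [119 107 112 120 121 122  92  80  93  95  97  92  93  94] [ 95  92  92  90  92  98 101 101 112 119 121 120 122 119 121 120 120 119]
st 188 [121 105 110 120 120 121 105 109 116 115 112 116 115 116] [109 110 105 102 102 104 104 107 112 118 120 121 119 120 121 121 120 120]
st 196 [121 121 118 120 121 121  86  76  90  90  85  87  86  87] [ 89  88  89  87  90  89  89  96 102 115 121 122 121 121 121 121 121 119]
st 200 [120 119 121 121 118 119  88  57  80  90  88  88  87  89] [ 88  88  89  88  87  90  90  90  91 107 116 118 120 121 120 119 120 121]
st 204 [121 121 121 121 121 120 121  85  72  86  90  87  86  88] [ 86  87  87  88  89  87  89  92  90  89 100 115 120 121 120 120 121 121]
st 209 [120 116 120 119 120 118 121  92  80 105 117 118 118 119] [117 121 120 120 120 120 121 120 121 121 119 110 115 121 121 121 122 119]
ca 203 [94 93 95 93 75 46 34 36 38 67 80 87 85 83] [ 71  74  58  37  31  37  83 120 128 128 128 128 130 127 127 129 129 128]
ca 206 [108 111 111 106  96  63  34  35  36  41  70  77  79  82] [ 79  77  79  57  38  32  33  91 124 128 129 127 126 128 128 127 128 128]
ca 210 [125 125 124 121 116  89  48  34  33  32  54  79  88  86] [ 86  84  80  78  62  37  30  36  83 118 128 128 127 126 128 127 128 128]
ca 215 [129 128 127 130 122  94  63  44  32  31  34  60  76  79] [ 84  86  80  84  81  68  42  30  34  53 107 127 127 129 127 129 128 126]
ca 220 [126 128 126 129 128 128 100  59  36  31  31  33  76  89] [ 69  72  73  75  81  83  77  52  36  29  33 106 126 127 129 127 127 126]
ca 226 [127 127 129 128 127 126  99  78  60  36  34  34  34  75] [ 79  52  56  78  99 102 101  94  72  41  31  29  51 107 127 127 127 128]
col 350 [94 91 94 95 86 53 34 49 73 81 79 86]
col 360 [92 95 94 92 93 69 37 41 62 84 85 80]
col 370 [95 91 94 93 92 73 42 31 56 72 88 84]
```

```bash
python3 - <<'E'
from h import *
f=lambda c,r,z:onz("top",(c,r),z)
for r,z,l,R in((184,.049,331.5,377.9),(196,.059,331.3,378),(200,.076,331.8,378.8),(204,.094,332.3,380)):
    a,b=f(l,r,z),f(R,r,z);print("st",(a+b)[:2]/2,a[1]-b[1])
s=get_state()
for r,l,R in((203,340.1,380),(206,340.8,380.9),(210,341.2,381.9),(215,341.6,383.6)):
    z=.145
    for _ in range(5): # z on the plane
        p=f((l+R)/2,r,z); T=s["tool_rot"]; z+=T[2,1]*0-(T[:,1]@(p-s["tool_pos"]-.004*T[:,1]))/ (T[2,1])*.9
    a,b=f(l,r,z),f(R,r,z);print("ca",z,(a+b)[:2]/2,a[1]-b[1])
print(s["tool_pos"])
E
```

```text
st [ 0.6322 -0.2248] 0.12807435269439407
st [ 0.598  -0.2237] 0.12781124760758192
st [ 0.5855 -0.2231] 0.12708038896988774
st [ 0.5732 -0.2228] 0.12731260066693934
ca 0.16163153098767952 [ 0.5703 -0.2225] 0.10152787050394041
ca 0.17395584858691204 [ 0.5617 -0.2227] 0.10108062946889673
ca 0.1900755481427106 [ 0.5505 -0.222 ] 0.10132213347790059
ca 0.2096546367846647 [ 0.5368 -0.2216] 0.1029662710714565
[ 0.516  -0.2227  0.2326]
```

```bash
cat >> h.py <<'E'
O=np.array([.615,-.2235,.034]);F=frame(-.3,35)
E
python3 - <<'E'
from h import *
s=get_state()
go(O+F@[.009,0,.109+.06],toolR(F),s);go(O+F@[.009,0,.109+.015],toolR(F),s)
E
```

```text
turn [ 0.002 -0.     0.002] 0.2 deg; shift cm [ 5.06 -2.37  0.02]
turn [ 0.002 -0.     0.002] 0.2 deg; shift cm [ 9.56 -2.36  0.02]
```

step_arm --pt "0 0 0.002 2 -1.4 0.05 0" --pt "0 0 0.002 4 -2.4 0.05 0" --pt "0 0 0.002 6 -2.4 0.05 0" --pt "0 0 0.002 7.5 -2.4 0.05 0" --pt "0 0 0.002 8.8 -2.4 0.05 0" --pt "0 0 0.002 9.5 -2.4 0.05 0" --pt "0 0 0.002 9.5 -2.4 0.05 0" --pt "0 0 0.002 9.5 -2.4 0.05 0"

```text
time_s: 7.4
tool_pos: [0.5507, -0.2232, 0.1415]
tool_rot: [[0.574, 0.819, -0.003], [-0.003, -0.001, -1.0], [-0.819, 0.574, 0.002]]
contact_force: [0.7, 0.2, -3.0]
grip_width: 0.0073
```

```bash
python3 - <<'E'
from h import *
s=get_state();go(O+F@[.009,0,.109],toolR(F),s);print(s["contact_force"])
for n in("side","top"):cv2.imwrite(f"pics/{n}4.png",grab_frame(n))
a=cv2.imread("pics/side4.png")[215:315,260:360];b=cv2.imread("pics/top4.png")[150:250,310:410]
cv2.imwrite("pics/low.png",cv2.resize(cv2.convertScaleAbs(np.hstack([b,a]),alpha=1.6),None,fx=4,fy=4,interpolation=cv2.INTER_CUBIC))
E
```

```text
turn [ 0.003 -0.    -0.   ] 0.2 deg; shift cm [ 1.59 -0.    0.  ]
[ 0.6865  0.1972 -3.0459]
```

View pics/low.png

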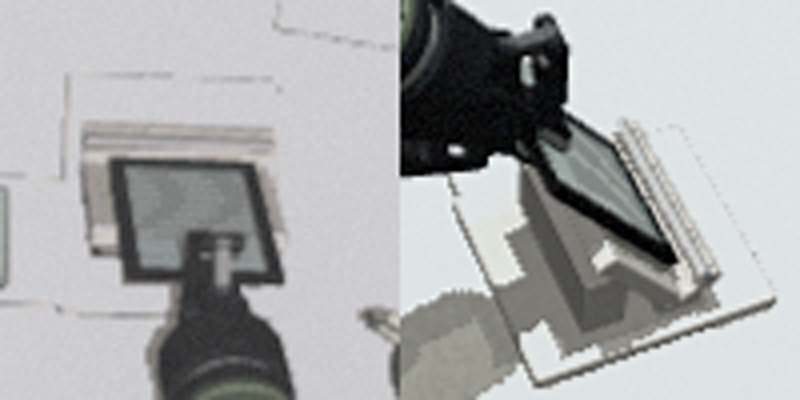

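```bash
python3 - <<'E'
from h import *
b=cv2.imread("pics/top4.png",0)
for r in(184,186,191,193,195,198,202):print(r,b[r,326:344],b[r,368:386])
for c in(345,365):print(c,b[180:196,c])
T=get_state();
for q in[(-.004,.05,0),(-.004,-.05,0),(.004,.05,0.0),(.004,-.05,0),(.004,.05,.02),(.004,-.05,.02)]:
    R=T["tool_rot"];Fc=np.c_[R[:,1],-R[:,2],-R[:,0]]
    print(q,proj("top",T["tool_pos"]+Fc@(np.array(q)-[0,0,.109])))
E
```

```text
184 [119 127 128 128  99  84 100 104 100  98  99  97 100  97 100  97  96  95] [ 99 102 102 100  98  98  98 104 106 108 118 127 127 128 127 127 128 127]
186 [119 127 129 127 101  89  93  93  95  94  96  98  97  99  98  96  99  96] [114 112 111 110 112 112 109 111 108 110 111 124 127 125 128 131 130 130]
191 [115 128 129 119  94  92 100  98 100 101  88  59  37  36  35  50  56  54] [ 33  34  37  35  35  61 106 115 119 129 126 126 128 128 127 127 129 127]
193 [113 127 129 116  81  86  94  94  98  93  92  64  40  37  35  66  83  88] [ 76  74  57  40  33  33  71  92 100 119 123 123 128 127 129 129 128 127]
195 [121 128 129 127  88  81  95  97  91  94  94  65  41  37  37  48  75  83] [ 82  85  78  55  31  30  50  85  98 102 111 123 128 130 127 126 127 128]
198 [130 131 128 128  93  73  90  95  95  88  91  75  48  38  38  36  76  88] [ 80  79  79  71  48  34  33  57  87  97  98 118 128 128 127 128 128 127]
202 [129 128 131 128 127  87  79  97  95  95  95  91  62  38  36  36  46  78] [ 78  79  83  88  73  48  31  35  48  82  97  99 119 128 129 129 127 128]
345 [120 105 106  94  95 111 104 109 123  87  37  57  74  80  85  86]
365 [129 113 108 107  94 100 111 118 118 107  67  38  54  75  80  79]
(-0.004, 0.05, 0) [336.1593 191.4691]
(-0.004, -0.05, 0) [372.4513 192.5147]
(0.004, 0.05, 0.0) [336.3947 188.9206]
(0.004, -0.05, 0) [372.7854 189.9706]
(0.004, 0.05, 0.02) [336.9931 192.478 ]
(0.004, -0.05, 0.02) [373.8089 193.5382]
```

The cassette edges match the tool's prediction and the centring on the stand is within about 1 mm. Now I'll lower it slowly.

step_arm --pt "0 0 0 0.4 0 0 0" --pt "0 0 0 0.8 0 0 0" --pt "0 0 0 1.1 0 0 0" --pt "0 0 0 1.3 0 0 0" --pt "0 0 0 1.3 0 0 0"

```text
time_s: 8.12
tool_pos: [0.5581, -0.2235, 0.1307]
tool_rot: [[0.574, 0.819, -0.003], [-0.003, -0.002, -1.0], [-0.819, 0.574, 0.001]]
contact_force: [0.3, -0.4, -3.0]
grip_width: 0.0074
```

step_arm --pt "0 0 0 0.15 0 0 0" --pt "0 0 0 0.15 0 0 0" --pt "0 0 0 0.15 0 0 0"

```text
time_s: 8.5
tool_pos: [0.5588, -0.2239, 0.1302]
tool_rot: [[0.575, 0.818, -0.004], [-0.004, -0.001, -1.0], [-0.818, 0.575, 0.003]]
contact_force: [-4.8, -1.5, 4.1]
grip_width: 0.0073
```

step_arm --pt "0 0 0 0.15 0 0 0" --pt "0 0 0 0.15 0 0 0" --pt "0 0 0 0.15 0 0 0"

```text
time_s: 8.88
tool_pos: [0.5591, -0.2244, 0.1302]
tool_rot: [[0.576, 0.818, -0.004], [-0.006, -0.001, -1.0], [-0.818, 0.576, 0.004]]
contact_force: [-10.7, -1.6, 9.2]
grip_width: 0.0073
```

```bash
python3 - <<'E'
from h import *
s=get_state();print(F.T@(s["tool_pos"]-O)*1000, s["contact_force"],F.T@s["contact_force"])
E
```

```text
[  9.3899  -1.2212 110.8317] [-10.7327  -1.5846   9.1584] [-3.5317 -1.6407 13.6533]
```

step_arm --pt "0 0 0 -0.1 -0.1 0 0" --pt "0 0 0 -0.1 -0.2 0 0" --pt "0 0 0 -0.1 -0.3 0 0" --pt "0 0 0 -0.1 -0.3 0 0"

```text
time_s: 9.38
tool_pos: [0.5561, -0.2243, 0.1289]
tool_rot: [[0.575, 0.818, -0.004], [-0.005, -0.001, -1.0], [-0.818, 0.575, 0.004]]
contact_force: [0.1, 0.2, -2.2]
grip_width: 0.0078
```

step_arm --pt "0 0 0 0 -0.1 -0.07 0" --pt "0 0 0 0 -0.2 -0.07 0" --pt "0 0 0 0 -0.2 -0.07 0"

```text
time_s: 9.75
tool_pos: [0.5546, -0.2236, 0.1279]
tool_rot: [[0.575, 0.818, -0.004], [-0.005, -0.001, -1.0], [-0.818, 0.575, 0.004]]
contact_force: [-0.1, -0.1, -2.0]
grip_width: 0.0073
```

step_arm --pt "0 0 0 0 -0.1 0 0" --pt "0 0 0 0 -0.15 0 0" --pt "0 0 0 0 -0.15 0 0"

```text
time_s: 10.12
tool_pos: [0.5542, -0.2237, 0.1278]
tool_rot: [[0.577, 0.817, -0.004], [-0.005, -0.001, -1.0], [-0.817, 0.577, 0.004]]
contact_force: [4.5, 2.5, -1.5]
grip_width: 0.0077
```

```bash
python3 - <<'E'
from h import *
s=get_state();print(F.T@(s["tool_pos"]-O)*1000, s["contact_force"],F.T@s["contact_force"],s["moment"],s["grip_width"]);go(O,toolR(F),s)
E
```

```text
[  4.0296  -0.5011 111.7062] [ 4.4833  2.4954 -1.5224] [ 2.7885  2.5189 -3.8111] [ 0.3603 -0.3834 -0.0152] 0.007719416512934819
turn [ 0.003  0.002 -0.004] 0.3 deg; shift cm [11.17 -0.45 -0.08]
```

step_arm --pt "0 0 0 0.1 0 0 0" --pt "0 0 0 0.2 0 0 0" --pt "0 0 0 0.2 0 0 0"

```text
time_s: 10.5
tool_pos: [0.555, -0.2243, 0.1273]
tool_rot: [[0.578, 0.816, -0.005], [-0.007, -0.001, -1.0], [-0.816, 0.578, 0.005]]
contact_force: [-7.5, -0.6, 9.1]
grip_width: 0.0074
```

```bash
python3 - <<'E'
from h import *
s=get_state();print(F.T@(s["tool_pos"]-O)*1000,F.T@s["contact_force"],s["grip_width"]);go(O,toolR(F),s)
E
```

```text
[  4.3981  -1.0868 110.8299] [-0.9271 -0.6701 11.7245] 0.0074233708395019735
turn [ 0.004  0.004 -0.005] 0.4 deg; shift cm [11.08 -0.5  -0.15]
```

The cassette is standing on the ledge (12 N along the pane) and flush with the face. I'll release it and back off along the pane.

step_arm --pt "0 0 0 0 0 0 0.08" --pt "0 0 0 0 0 0 0.15" --pt "0 0 0 0 0 0 0.3" --pt "0 0 0 0 0 0 0.35" --pt "0 0 0 0 0 0 0.35" --pt "0 0 0 -1.5 0 0 0.35" --pt "0 0 0 -4 0 0 0.35" --pt "0 0 0 -7 0 0 0.35" --pt "0 0 0 -10 0 0 0.35" --pt "0 0 0 -13 0 0 0.35"

```text
time_s: 11.75
tool_pos: [0.4792, -0.2232, 0.2341]
tool_rot: [[0.578, 0.816, -0.004], [-0.007, -0.001, -1.0], [-0.816, 0.578, 0.005]]
contact_force: [-0.2, -0.2, 0.2]
grip_width: 0.0298
```

```bash
python3 - <<'E'
from h import *
s=get_state();print(s["time_s"],s["joint_pos"],s["tool_pos"],s["contact_force"])
for n in("side","top"):cv2.imwrite(f"pics/{n}5.png",grab_frame(n))
a=cv2.imread("pics/side5.png")[205:315,250:350];b=cv2.imread("pics/top5.png")[150:260,280:380]
cv2.imwrite("pics/rel.png",cv2.resize(cv2.convertScaleAbs(np.hstack([b,a]),alpha=1.6),None,fx=4,fy=4,interpolation=cv2.INTER_CUBIC))
g=cv2.imread("pics/top5.png",0)
for r in(190,192,196,200,205):print(r,g[r,328:344],g[r,368:386])
for q in[(.004,.05,0),(.004,-.05,0),(.004,.05,.02),(.004,-.05,.02),(.004,.05,.15),(.004,-.05,.15)]:
    X=O+F@(np.array(q)+[.004,0,0]);print(q,proj("top",X),proj("side",X))
E
```

```text
11.75 [-0.6737  0.0425  2.0733  0.6556  0.6217 -1.1343] [ 0.4792 -0.2232  0.2341] [-0.2174 -0.2211  0.163 ]
190 [128 122 104 105 112 110 116 117  83  42  37  37  40  53  59  57] [ 37  30  34  33  48 105 125 126 124 127 122 126 127 127 127 127 128 126]
192 [127 115  85  86  96  95  94  94  77  50  39  34  43  72  86  85] [ 74  71  51  34  34  73  98  99 106 120 123 124 126 127 126 126 128 125]
196 [128 127  91  80  95  93  90  92  92  69  41  35  38  46  72  80] [ 85  87  77  53  35  36  50  83  94 102 107 122 126 129 128 127 127 126]
200 [125 127  95  59  84  93  94  93  90  92  63  36  34  34  60  75] [ 86  84  87  76  52  34  37  49  84  95  95 112 123 129 126 126 128 126]
205 [128 127 128 100  75  91  92  93  92  96  93  61  32  33  36  68] [ 84  83  82  80  76  59  34  32  38  80  93  96 101 118 125 128 128 126]
(0.004, 0.05, 0) [335.6457 187.6885] [313.2904 252.0053]
(0.004, -0.05, 0) [371.6306 188.8001] [329.6229 281.5178]
(0.004, 0.05, 0.02) [336.2318 191.1893] [309.6797 249.646 ]
(0.004, -0.05, 0.02) [372.6325 192.3114] [326.0292 279.4195]
(0.004, 0.05, 0.15) [340.3987 216.0811] [283.8007 232.7358]
(0.004, -0.05, 0.15) [379.7554 217.2757] [300.1275 264.2956]
```

View pics/rel.png

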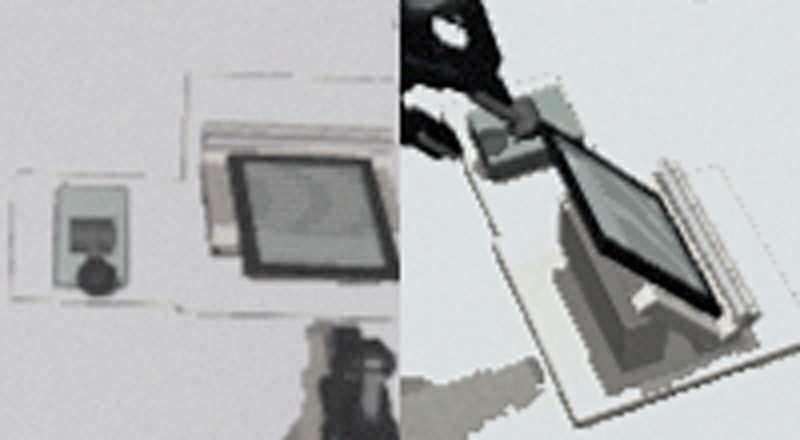

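The cassette sits seated, square and about 1 mm from centre, with the lever untouched. The ball is at top px (304.3,218.7), since I misread the column earlier. I'll recompute it and plan the push.

```bash
python3 - <<'E'
from h import *
g=cv2.imread("pics/top5.png",0)[205:232,290:320];y,x=np.nonzero(g<55);pt=(x.mean()+290,y.mean()+205)
g=cv2.imread("pics/side0.png",0)[212:232,258:282];y,x=np.nonzero(g<35);ps=(x.mean()+258,y.mean()+212)
print(pt,ps,len(x),tri(pt,ps))
V=toolR(frame(0,0));go([.470,-.083,.234],V)
E
```

```text
(np.float64(303.6292134831461), np.float64(216.2808988764045)) (np.float64(270.0153846153846), np.float64(222.87692307692308)) 65 (array([ 0.5351, -0.0828,  0.0996]), np.float64(0.0031351680449901763))
turn [-0.003  0.01  -0.621] 35.6 deg; shift cm [ -0.54  -0.93 -14.11]
```

step_arm --pt "0 0 0 -2 0 -1 0" --pt "0 0 -0.15 -2 -0.5 -5 0" --pt "0 0 -0.3 -1.5 -0.9 -9 0" --pt "0 0.005 -0.45 -1 -0.9 -12 0" --pt "0 0.01 -0.62 -0.54 -0.93 -14.1 0" --pt "0 0.01 -0.62 -0.54 -0.93 -14.1 0" --pt "0 0.01 -0.62 -0.54 -0.93 -14.1 0"

```text
time_s: 12.72
tool_pos: [0.4695, -0.0829, 0.2328]
tool_rot: [[-0.001, 1.0, -0.002], [0.001, -0.002, -1.0], [-1.0, -0.001, -0.001]]
contact_force: [-0.0, 0.1, 1.5]
grip_width: 0.0001
```

```bash
python3 - <<'E'
from h import *
s=get_state();print(s["joint_pos"],s["tool_pos"],s["grip_width"]);go([.475,-.083,.08],toolR(frame(0,0)),s)
E
```

```text
[-0.1996  0.1642  1.7732  0.0011  1.2052 -0.1983] [ 0.4695 -0.0829  0.2328] 0.00011941026125768512
turn [-0.002 -0.001  0.001] 0.1 deg; shift cm [15.28  0.56  0.03]
```

step_arm --pt "0 0 0 5 0 0 0" --pt "0 0 0 10 0 0 0" --pt "0 0 0 14 0 0 0" --pt "0 0 0 15.3 0 0 0" --pt "0 0 0 15.3 1.5 0 0" --pt "0 0 0 15.3 3 0 0" --pt "0 0 0 15.3 4.5 0 0" --pt "0 0 0 15.3 6 0 0" --pt "0 0 0 15.3 7.5 0 0" --pt "0 0 0 15.3 8.5 0 0"

```text
time_s: 13.98
tool_pos: [0.5567, -0.083, 0.0811]
tool_rot: [[0.002, 1.0, -0.001], [0.001, -0.001, -1.0], [-1.0, 0.002, -0.001]]
contact_force: [-0.2, 0.4, 1.0]
grip_width: 0.0003
```

step_arm --pt "0 0 0 0 0.8 0 0" --pt "0 0 0 0 1.2 0 0" --pt "0 0 0 0 1.2 0 0"

```text
time_s: 14.35
tool_pos: [0.5688, -0.0829, 0.0808]
tool_rot: [[0.002, 1.0, -0.001], [0.001, -0.001, -1.0], [-1.0, 0.002, -0.001]]
contact_force: [-1.0, -0.3, 0.7]
grip_width: 0.0001
```

step_arm --pt "0 0 0 0 0.5 0 0" --pt "0 0 0 0 1 0 0" --pt "0 0 0 0 1 0 0"

```text
time_s: 14.72
tool_pos: [0.5735, -0.0828, 0.0803]
tool_rot: [[-0.01, 1.0, -0.001], [0.001, -0.001, -1.0], [-1.0, -0.01, -0.001]]
contact_force: [-13.3, -1.1, 7.6]
grip_width: -0.0001
```

```bash
python3 - <<'E'
from h import *
s=get_state();print(s["tool_pos"],s["contact_force"])
for n in("side","top"):cv2.imwrite(f"pics/{n}6.png",grab_frame(n))
a=cv2.imread("pics/side6.png")[180:280,240:340];b=cv2.imread("pics/top6.png")[150:250,270:370]
cv2.imwrite("pics/lev.png",cv2.resize(cv2.convertScaleAbs(np.hstack([b,a]),alpha=1.8),None,fx=4,fy=4,interpolation=cv2.INTER_CUBIC))
E
```

```text
[ 0.5735 -0.0828  0.0803] [-13.3115  -1.1407   7.6182]
```

View pics/lev.png

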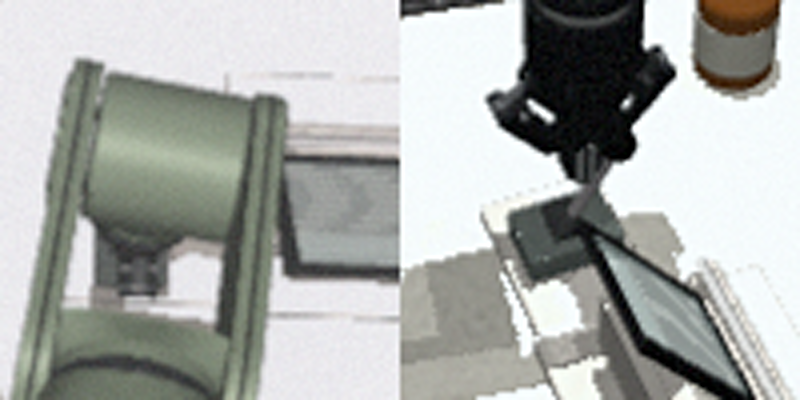

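The lever now leans to +x, with its ball at side px (394,216), and it is resisting. I'll press a little more to confirm the stop, then back away.

step_arm --pt "0 0 0 0 0.4 0 0" --pt "0 0 0 0 0.6 0 0" --pt "0 0 0 0 0.6 0 0"

```text
time_s: 15.2
tool_pos: [0.5733, -0.0828, 0.0804]
tool_rot: [[-0.024, 1.0, -0.001], [0.002, -0.001, -1.0], [-1.0, -0.024, -0.002]]
contact_force: [-15.2, -1.4, 11.6]
grip_width: 0.0002
```

step_arm --pt "0 0 0 0 -2 0 0" --pt "0 0 0 0 -5 0 0" --pt "0 0 0 0 -8 0 0" --pt "0 0 0 -5 -10 0 0" --pt "0 0 0 -10 -10 0 0" --pt "0 0 0 -16 -10 -3 0" --pt "0 0 0 -21 -12 -9 0" --pt "0 0 0 -21 -12 -15 0" --pt "0 0 0 -21 -12 -15 0" --pt "0 0 0 -21 -12 -15 0"

```text
time_s: 16.45
tool_pos: [0.4584, 0.0673, 0.2935]
tool_rot: [[-0.023, 1.0, 0.001], [0.001, 0.001, -1.0], [-1.0, -0.023, -0.001]]
contact_force: [-0.3, -0.1, -1.1]
grip_width: 0.0003
```

```bash
python3 - <<'E'
from h import *
s=get_state();print(s["tool_pos"],s["contact_force"])
for n in("side","top"):cv2.imwrite(f"pics/{n}7.png",grab_frame(n))
a=cv2.imread("pics/side7.png")[90:390,180:380];b=cv2.imread("pics/top7.png")[120:420,250:450]
cv2.imwrite("pics/end.png",cv2.resize(cv2.convertScaleAbs(np.hstack([b,a]),alpha=1.7),None,fx=2,fy=2,interpolation=cv2.INTER_CUBIC))
g=cv2.imread("pics/top7.png",0)
for r in(192,200):print(r,g[r,334:342],g[r,370:380])
h=cv2.imread("pics/side7.png",0)[205:245,262:292]
gt=cv2.imread("pics/top7.png",0)[180:225,290:318]
y,x=np.nonzero(gt<55);pt=(x.mean()+290,y.mean()+180)
print(pt,onz("top",pt,.098))
E
```

```text
[0.4584 0.0673 0.2935] [-0.3226 -0.1232 -1.0578]
192 [92 93 79 49 36 35 36 74] [ 50  37  35  77  99 100 107 122 124 124]
200 [93 93 92 91 65 36 37 38] [ 87  78  52  36  36  50  84  95  98 111]
(np.float64(304.01149425287355), np.float64(197.01149425287358)) [ 0.588  -0.0832  0.098 ]
```

View pics/end.png

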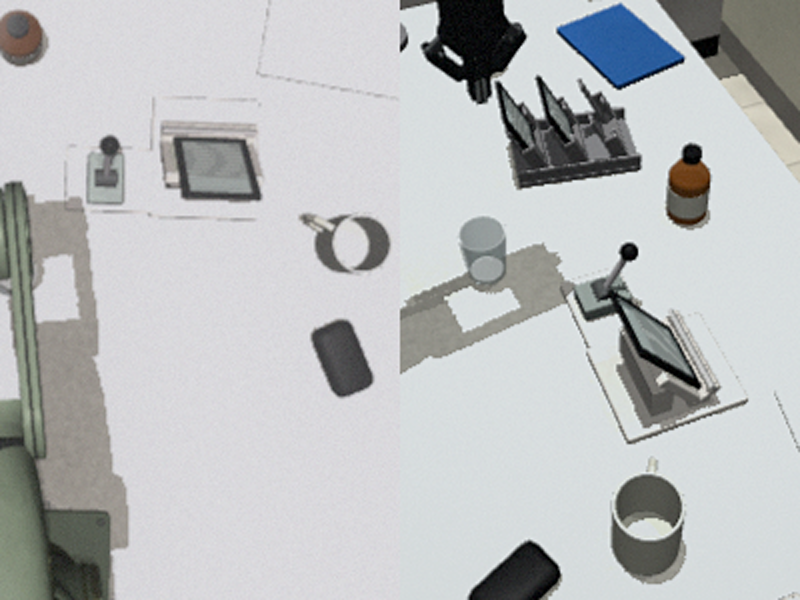

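```bash
python3 -c "
from bench import *
print(close_job())"
```

```text
the job is handed in; nothing more can be done
None
```

The tall cassette is out of its +x slot and standing on the stand's ledge, and the lamp switch is flipped over. I handed the job in at about 16.5 s of the 56 s allowed.

**Cassette:** I let go only after about 12 N of ledge contact along the pane, with the cassette 4 mm off the face as specified for the seated pose. After release it looked square and flat against the face. Its edges were about 1 mm off centre, and a later picture showed it had not moved.

**Lamp switch:** I pushed the lever until the tool stalled at about 15 N sideways. The ball moved about 70 mm, from x ≈ 0.53 to x ≈ 0.60. A full swing of an 80 mm lever tip would be 77 mm. I put the difference down to seeing the ball's centre rather than its tip, because the lever was firmly at its stop.

**Everything else:** In the last picture the two short cassettes are still in their slots, and the amber bottle, beaker and mug are upright and where they were. The gripper was clear of everything.

**Checks that disagreed:**
- An automatic dark-pixel estimate of the ball's final position gave x = 0.588. It included part of the shaft, so I used the position read from the picture.
- The side camera showed about 2 px offset from the top camera at the rack. I allowed for it with a small shift before the grasp.

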